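# Load the sampling carrier with the brown bottles

## Task

Load the carrier for the sampling round: stand each of the four brown glass bottles with a red, blue, yellow or green cap upright on the floor of the carrier nest of the same colour as its cap, and let go. Leave the white plastic bottle and the black-capped brown bottle standing where they are. Set each bottle down rather than dropping it, and do not knock any over.

Things in the scene. Friction and masses are not known exactly. Their poses are not given: they have to be found in the camera images.
- bottle_red: Small brown glass bottle with a red cap and a blank paper band; belongs in the red nest. It stands upright; total height 86 mm: cylindrical body 48 mm across from 0 to 50 mm, sloping shoulder to a 24 mm neck, then a straight-sided screw cap 30 mm across from 62 to 86 mm above the base. 120 g, give or take a third. Origin at the centre of its underside, z up. Loose on the bench (z = 0).
- bottle_blue: Small brown glass bottle with a blue cap and a blank paper band; belongs in the blue nest. It stands upright; total height 86 mm: cylindrical body 48 mm across from 0 to 50 mm, sloping shoulder to a 24 mm neck, then a straight-sided screw cap 30 mm across from 62 to 86 mm above the base. 120 g, give or take a third. Origin at the centre of its underside, z up. Loose on the bench (z = 0).
- bottle_yellow: Small brown glass bottle with a yellow cap and a blank paper band; belongs in the yellow nest. It stands upright; total height 86 mm: cylindrical body 48 mm across from 0 to 50 mm, sloping shoulder to a 24 mm neck, then a straight-sided screw cap 30 mm across from 62 to 86 mm above the base. 120 g, give or take a third. Origin at the centre of its underside, z up. Loose on the bench (z = 0).
- bottle_green: Small brown glass bottle with a green cap and a blank paper band; belongs in the green nest. It stands upright; total height 86 mm: cylindrical body 48 mm across from 0 to 50 mm, sloping shoulder to a 24 mm neck, then a straight-sided screw cap 30 mm across from 62 to 86 mm above the base. 120 g, give or take a third. Origin at the centre of its underside, z up. Loose on the bench (z = 0).
- nest_red: Red round nest, a shallow open cup 74 mm across outside, 68 mm inside, rim 14 mm above its underside, floor 3 mm thick. Fixed in a grey carrier, a 200 x 200 mm tray with 5 mm floor and walls 22 mm high, fixed to the bench; the four nests form a 2 x 2 square, centres 92 mm apart, in any order of colours. Origin at the centre of the nest's underside, 5 mm above the bench, so a bottle stands 8 mm above the bench in it; z up.
- nest_blue: Blue round nest, a shallow open cup 74 mm across outside, 68 mm inside, rim 14 mm above its underside, floor 3 mm thick. Fixed in a grey carrier, a 200 x 200 mm tray with 5 mm floor and walls 22 mm high, fixed to the bench; the four nests form a 2 x 2 square, centres 92 mm apart, in any order of colours. Origin at the centre of the nest's underside, 5 mm above the bench, so a bottle stands 8 mm above the bench in it; z up.
- nest_yellow: Yellow round nest, a shallow open cup 74 mm across outside, 68 mm inside, rim 14 mm above its underside, floor 3 mm thick. Fixed in a grey carrier, a 200 x 200 mm tray with 5 mm floor and walls 22 mm high, fixed to the bench; the four nests form a 2 x 2 square, centres 92 mm apart, in any order of colours. Origin at the centre of the nest's underside, 5 mm above the bench, so a bottle stands 8 mm above the bench in it; z up.
- nest_green: Green round nest, a shallow open cup 74 mm across outside, 68 mm inside, rim 14 mm above its underside, floor 3 mm thick. Fixed in a grey carrier, a 200 x 200 mm tray with 5 mm floor and walls 22 mm high, fixed to the bench; the four nests form a 2 x 2 square, centres 92 mm apart, in any order of colours. Origin at the centre of the nest's underside, 5 mm above the bench, so a bottle stands 8 mm above the bench in it; z up.
- white_bottle: Look-alike to leave alone: opaque white plastic bottle with a red cap, same shape as the brown ones. It stands upright; total height 86 mm: cylindrical body 48 mm across from 0 to 50 mm, sloping shoulder to a 24 mm neck, then a straight-sided screw cap 30 mm across from 62 to 86 mm above the base. 120 g, give or take a third. Origin at the centre of its underside, z up. Loose on the bench (z = 0).
- black_cap_bottle: Look-alike to leave alone: brown glass bottle with a black cap, same shape as the others. It stands upright; total height 86 mm: cylindrical body 48 mm across from 0 to 50 mm, sloping shoulder to a 24 mm neck, then a straight-sided screw cap 30 mm across from 62 to 86 mm above the base. 120 g, give or take a third. Origin at the centre of its underside, z up. Loose on the bench (z = 0).
Not all that is in view belongs to the job. What is shaped like the bottle_yellow but orange or purple is not meant.

How it is judged (in metres and radians):
At the end, for the whole second after the job is handed in: Each red-, blue-, yellow- or green-capped brown bottle rests upright (0.1 rad) on the floor of its colour's nest, centres within 12 mm, base under 8 mm above the nest's underside, released; the white and the black-capped bottle stand upright within 20 mm of their start (horizontal distance between bottle_red and nest_red below 0.012 m and z of bottle_red in the frame of nest_red between -0.002 and 0.008 m and angle between each of bottle_red, bottle_blue, bottle_yellow, bottle_green, white_bottle, black_cap_bottle's own z axis and vertical below 0.1 rad and linear speed of each of bottle_red, bottle_blue, bottle_yellow, bottle_green, white_bottle, black_cap_bottle below 0.02 m/s and angular speed of each of bottle_red, bottle_blue, bottle_yellow, bottle_green below 0.2 rad/s and horizontal distance between bottle_blue and nest_blue below 0.012 m and z of bottle_blue in the frame of nest_blue between -0.002 and 0.008 m and horizontal distance between bottle_yellow and nest_yellow below 0.012 m and z of bottle_yellow in the frame of nest_yellow between -0.002 and 0.008 m and horizontal distance between bottle_green and nest_green below 0.012 m and z of bottle_green in the frame of nest_green between -0.002 and 0.008 m and distance of each of white_bottle, black_cap_bottle from where it was at the start of the episode below 0.02 m); the robot touches nothing.
It fails at once if a look-alike bottle is shifted by more than 20 mm (distance of any of white_bottle, black_cap_bottle from where it was at the start of the episode above 0.02 m).
It fails at once if any bottle is tipped more than 0.6 rad (knocked over) (angle between any of bottle_red, bottle_blue, bottle_yellow, bottle_green, white_bottle, black_cap_bottle's own z axis and vertical above 0.6 rad).
It fails at once if a brown bottle is dropped: out of the fingers with its base more than 20 mm above the bench ((height (world z) of bottle_red above 0.02 m and contact force between the fingers and bottle_red below 0.05 N) or (height (world z) of bottle_blue above 0.02 m and contact force between the fingers and bottle_blue below 0.05 N) or (height (world z) of bottle_yellow above 0.02 m and contact force between the fingers and bottle_yellow below 0.05 N) or (height (world z) of bottle_green above 0.02 m and contact force between the fingers and bottle_green below 0.05 N)).
It also fails if it takes over 109 s, if anything falls off the work surface, if the arm or the gripper's body presses on something with over 40 N, if the wrist force passes 120 N, or if a joint passes its speed limit or range.

## Robot

A 7-joint arm with a two-finger parallel gripper is mounted at the origin on the work surface. World frame = base frame: x ahead of the robot, y to its left, z up, the work surface at z = 0. Lengths are in mm, angles in rad, forces in N, time in s.
With the tool pointing down it reaches from about 400 to 875 mm from the base axis. Payload 6.5 kg.
Tool frame: the origin (TCP) lies between the finger pads; the fingertips stand 25 mm ahead of it and the grasp point (between the pads) lies 6 mm ahead of it; z points along the fingers, y is the line along which they close (so a half turn about z gives the same grasp; the last joint's range is limited). The gripper opens to 88 mm and grips with 3 to 60 N. Pads are 18 mm wide; open, the fingers measure 123 mm over their backs; the gripper's body (75 mm by 187 mm) begins 45 mm behind the grasp point.
Start: joints at [1.273, 0.536, -0.004, 1.538, 0.003, 1.067, -0.071], TCP at [149.321, -632.608, 263.716] pointing down, gripper open.
Joint ranges: [-2.7, 2.7], [-0.37, 2.16], [-1.27, 1.26], [0.24, 2.4], [-1.31, 4.45], [0.19, 1.91], [-2.76, 2.76]. Speed limits (rad/s): [2.39, 2.39, 3.14, 3.14, 3.14, 3.14, 3.14].

## Interface

Orientations are given as a unit quaternion [x, y, z, w].
In Python, from bench import arm gives the robot as it stands.
- The arm moves only by the tool jog_arm, never from a script. Its arguments are lists of equal length, an entry for each row: "fingers": the opening, from 0 (shut) to 1 (fully open); "xyz": the shift along the tool's x, y, z in m, a list of three; "spin": the turn about the tool's z in degrees. In form: {"fingers": [fingers, ...], "xyz": [[x, y, z], ...], "spin": [spin, ...]}. A call has 1 to 20 rows; each row is the pose to reach, as a shift and turn from the pose commanded when the call began, along the tool's axes at that moment; what a row does not reach only later rows make up. A row lasts 1/12 s, in which the tool goes at most 41.7 mm and 7.16 degrees, less where a joint would pass 70% of its speed; a pose out of reach is approached as far as the arm can. A call with a gripper value outside its range is refused whole. The fingers move at their own pace and stop on an object; the grip force is fixed at half the most. Time passes only in rows, so rows that repeat a pose let the fingers close. It gives the time, the measured TCP pose, the force, the opening and the grip force at its end, in the units of the state.
- arm.state(): the state, without advancing time (a new reading comes with each control period).
- arm.camera(name): name is "scene" or "side" or "wrist"; returns the picture (420x560x3 uint8, red, green, blue); there is no depth.
- arm.camera_params(name): a dict with "camera_matrix" (3x3 intrinsics, pixels), "k1" (the pictures are not rectified: a ray, as slopes to the right and down, at radius r is drawn at 1 + k1 r^2 times it, then the intrinsics apply), "R" (3x3) and "t" (3): a world point X has camera coordinates R X + t. Camera axes: x right, y down, z forward; pixel columns grow to the right and rows downward; lengths in mm; the calibration is good to about 2 mm. A picture is of the moment at which its call begins: read the wrist's pose just before it. camera_params takes no time and is no camera call; for the wrist camera it gives the pose at the moment of the call.
- arm.close_job(): hands the job in; it is judged then, once.
The state is a dict: "time_s": time; "q": joint angles; "qd": joint speeds; "joint_efforts": joint torques, N m; "eef_pos": TCP position; "orientation": TCP orientation; "ft_force": force on the tool from outside, world axes, zero at the start; "moment": the same for the moment, N m; "grip_width": finger opening in mm; "grasp_force": force on a finger pad.
Only numpy, scipy, OpenCV 4.12 (cv2) and the standard library are available. Lean on these libraries where they do the work, as an engineer would, in place of code of your own. Each camera call takes 0.05 s, during which the arm holds its last target. There are 200 camera calls.

## Working session

There is one attempt and no reset: what is moved stays moved. The work goes in short steps, Python scripts to look and compute and a tool call to move; the robot and the scene stay as the last step left them, time stands still between calls to the robot, and variables do not carry over. Pictures are saved under pics/ and viewed, at most 14 in all, crops included, and the job is handed in when it is done.

Besides the shell and the picture viewer there is one more tool, called after "Request:" as name([rows], argument=value, ...), one row to a line, values as JSON. jog_arm: Moves the arm, as the interface text tells. Its arguments: {"type":"object","properties":{"fingers":{"type":"array"},"xyz":{"type":"array"},"spin":{"type":"array"}},"required":["fingers","xyz","spin"]}

```bash
mkdir -p pics; python3 - <<'E'
from bench import arm
import cv2
print(arm.state())
for n in("scene","side"):
    cv2.imwrite(f"pics/{n}0.png",arm.camera(n)[:,:,::-1]); print(arm.camera_params(n))
print(arm.camera_params("wrist"))
E
```

```text
{'time_s': 0.0, 'q': array([ 1.27277613,  0.53717087, -0.00443291,  1.53886466,  0.00260612,
        1.06729656, -0.07120829]), 'qd': array([-6.36488173e-05,  5.05389455e-04, -3.74828253e-04,  1.41448896e-03,
        5.99745961e-04,  6.22077892e-04, -1.38708749e-04]), 'joint_efforts': array([ 7.55448054e-04, -5.70983934e+01,  9.91103612e-01, -2.51597697e+01,
       -5.62314223e-02,  1.79151009e-02,  1.31527067e-04]), 'eef_pos': array([ 149.18712312, -632.06016342,  262.83934964]), 'orientation': array([ 9.93286002e-01,  1.15681314e-01, -1.67260161e-04, -8.50578196e-04]), 'ft_force': array([ 0.54642335, -0.18835256, -0.60685818]), 'moment': array([-0.02696842,  0.00393442, -0.04247213]), 'grasp_force': 0.0, 'grip_width': 88.22159061517984}
{'camera_matrix': array([[511.34488009,   0.        , 277.18760522],
       [  0.        , 511.34488009, 213.2013102 ],
       [  0.        ,   0.        ,   1.        ]]), 'k1': 0.06079562424747344, 'R': array([[-0.6050237 ,  0.79614979,  0.0095833 ],
       [ 0.58772931,  0.45469246, -0.66920029],
       [-0.53714112, -0.39924965, -0.74302028]]), 
[... 179 characters left out ...]
       [  0.        ,   0.        ,   1.        ]]), 'k1': -0.002762028383744724, 'R': array([[-0.75456149, -0.65619085, -0.00710767],
       [-0.45856861,  0.53499925, -0.70957074],
       [ 0.46941643, -0.5321554 , -0.70459836]]), 't': array([330.46744754, 271.14974498, 736.624042  ])}
{'camera_matrix': array([[350.52620571,   0.        , 276.23892981],
       [  0.        , 350.52620571, 207.39937213],
       [  0.        ,   0.        ,   1.        ]]), 'k1': -0.058023361440960444, 'R': array([[ 0.22972633, -0.97325435, -0.00133792],
       [-0.92904368, -0.21970008,  0.29767384],
       [-0.2900063 , -0.06714054, -0.95466669]]), 't': array([-648.89312725,  -41.62134646,  390.87996269])}
```

View pics/scene0.png

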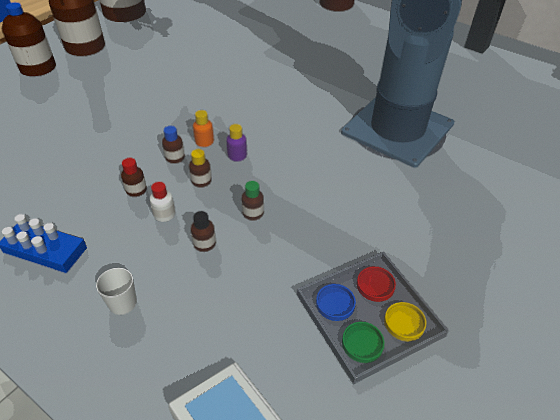

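View pics/side0.png

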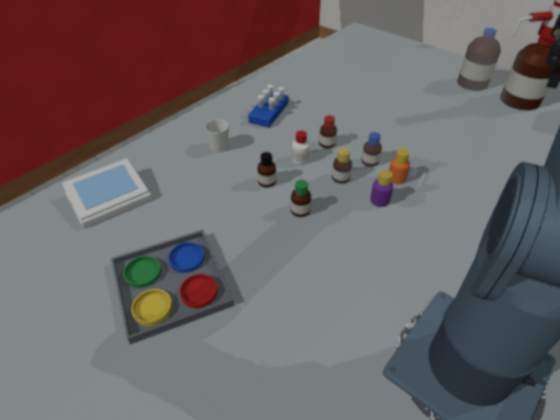

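```bash
cat > h.py <<'E'
import numpy as np, cv2
def ray(P,uv):
    K=P["camera_matrix"]; d=np.array([P["k1"],0,0,0,0.])
    x,y=cv2.undistortPoints(np.array([[uv]],float),K,d)[0,0]
    R=np.array(P["R"]);t=np.array(P["t"]); return -R.T@t, R.T@np.array([x,y,1])
def onplane(P,uv,z):
    o,d=ray(P,uv); return (o+d*(z-o[2])/d[2])[:2]
def pix(P,X):
    R=np.array(P["R"]);c=R@X+P["t"];s=c[:2]/c[2];s=s*(1+P["k1"]*(s@s));K=P["camera_matrix"]
    return s*K[0,0]+K[:2,2]
def blob(img,uv,tol=12,dark=False):
    hsv=cv2.cvtColor(img,cv2.COLOR_RGB2HSV).astype(int); h,s,v=hsv[...,0],hsv[...,1],hsv[...,2]
    u0,v0=map(int,uv); dh=abs(h-h[v0,u0]); dh=np.minimum(dh,180-dh)
    m=(v<60) if dark else (dh<tol)&(s>110)&(abs(v-v[v0,u0])<110)&(v>50)
    n,l,st,c=cv2.connectedComponentsWithStats(m.astype(np.uint8),connectivity=4)
    k=l[v0,u0]; return c[k],st[k] if k else None
E
python3 - <<'E'
from h import *
from bench import arm
S=dict(red=((129,164),(329,121)),blue=((171,133),(374,140)),yellow=((198,157),(343,156)),green=((252,188),(302,188)),white=((159,189),(301,137)),orange=((201,117),(402,157)),purple=((235,131),(385,178)),
 nred=((376,280),(198,292)),nblue=((335,300),(186,258)),nyellow=((405,321),(151,306)),ngreen=((362,341),(142,271)))
I={n:cv2.imread(f"pics/{n}0.png")[:,:,::-1] for n in("scene","side")}
P={n:arm.camera_params(n) for n in I}
for k,(a,b) in S.items():
    o=[]
    for n,uv in zip(I,(a,b)):
        c,st=blob(np.ascontiguousarray(I[n]),uv); z=(12 if k[0]=='n' and k!='' else 76)
        o+=[onplane(P[n],c,z).round(),None if st is None else st[2:5]]
    print(k,*o)
print("black",onplane(P["scene"],(201,220),76),onplane(P["side"],(266,161),76))
W=arm.camera_params("wrist");print(-W["R"].T@W["t"])
E
```

```text
red [ 579. -352.] [ 21  27 392] [ 555. -341.] [ 12  20 183]
blue [ 435. -377.] [ 13  16 171] [ 432. -370.] [ 11  12 105]
yellow [ 457. -269.] [ 15  17 195] [ 451. -260.] [ 12  15 138]
green [ 461. -111.] [ 14  17 196] [ 456. -104.] [ 11  14 140]
white [ 582. -263.] [ 16  17 206] [ 579. -256.] [ 10  12 106]
orange [ 347. -360.] [ 14  16 167] [ 342. -350.] [ 14  15 163]
purple [ 336. -262.] [ 12  15 161] [ 332. -258.] [ 15  15 170]
nred [466. 201.] [  39   36 1077] [463. 205.] [  39   34 1037]
nblue [549. 162.] [  40   37 1175] [546. 166.] [ 37  32 891]
nyellow [505. 285.] [  42   40 1287] [503. 289.] [  41   37 1164]
ngreen [588. 245.] [  41   41 1315] [586. 249.] [ 38  31 903]
black [ 590.1007225  -135.99770446] [ 578.72879882 -123.63373197]
[ 223.75743778 -614.43837966  384.68150326]
```

Request:
jog_arm([
  [0.427,-0.281,-0.04],
  [0.427,-0.281,-0.04],
  [0.427,-0.281,-0.04],
  [0.427,-0.281,-0.04],
  [0.427,-0.281,-0.04],
  [0.427,-0.281,-0.04],
  [0.427,-0.281,-0.04],
  [0.427,-0.281,-0.04],
  [0.427,-0.281,-0.04],
  [0.427,-0.281,-0.04],
  [0.427,-0.281,-0.04],
  [0.427,-0.281,-0.04],
  [0.427,-0.281,-0.04],
  [0.427,-0.281,-0.04],
  [0.427,-0.281,-0.04],
  [0.427,-0.281,-0.04],
  [0.427,-0.281,-0.04],
], fingers=[0.7,0.7,0.7,0.7,0.7,0.7,0.7,0.7,0.7,0.7,0.7,0.7,0.7,0.7,0.7,0.7,0.7], spin=[0,0,0,0,0,0,0,0,0,0,0,0,0,0,0,0,0])

```text
time_s: 1.52
eef_pos: [498.9, -262.9, 303.4]
orientation: [0.993, 0.114, -0.001, 0.0]
ft_force: [-0.6, -0.5, 1.0]
grip_width: 61.7
grasp_force: 0.0
```

```bash
python3 - <<'E'
from bench import arm
import cv2,pickle
P=arm.camera_params("wrist");s=arm.state();cv2.imwrite("pics/w1.png",arm.camera("wrist")[:,:,::-1])
pickle.dump(P,open("w1.pkl","wb"));print(s["eef_pos"],s["orientation"],s["q"],s["qd"].max())
E
```

```text
[ 498.876111   -262.90804559  303.39495492] [ 9.93472761e-01  1.14067719e-01 -6.18449278e-04  2.13726490e-04] [ 0.55180696  0.35701278 -0.18823917  1.71934392  0.07558622  1.07312554
 -1.00317455] 0.0024825059718389386
```

View pics/w1.png

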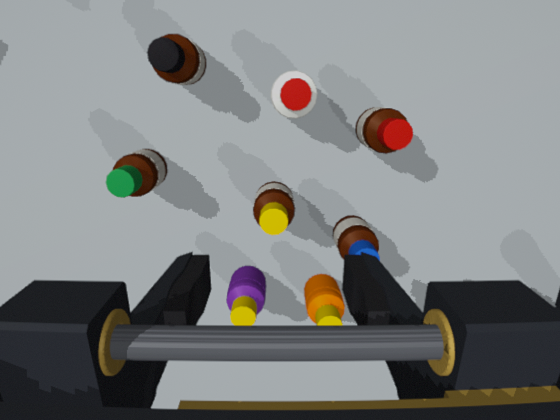

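```bash
python3 - <<'E'
from h import *;import pickle
P=pickle.load(open("w1.pkl","rb"));I=np.ascontiguousarray(cv2.imread("pics/w1.png")[:,:,::-1])
for n,uv in dict(red=(398,133),green=(124,182),yellow=(273,219),white=(296,95)).items():
    c,st=blob(I,uv,8);print(n,c.round(),st[2:5],onplane(P,c,83).round())
print(onplane(P,(166,55),86),onplane(P,(364,256),80))
E
```

```text
red [394. 133.] [ 37  34 936] [ 569. -364.]
green [124. 181.] [ 36  31 842] [ 462. -113.]
yellow [273. 218.] [ 29  33 772] [ 457. -269.]
white [296.  94.] [ 32  33 779] [ 581. -262.]
[ 588.49377272 -139.39261024] [ 436.16510997 -375.00100139]
```

Request:
jog_arm([
  [-0.042,-0.004,0.08],
  [-0.042,-0.004,0.08],
  [-0.042,-0.004,0.08],
  [-0.042,-0.004,0.1],
  [-0.042,-0.004,0.13],
  [-0.042,-0.004,0.16],
  [-0.042,-0.004,0.18],
  [-0.042,-0.004,0.2],
  [-0.042,-0.004,0.214],
  [-0.042,-0.004,0.214],
  [-0.042,-0.004,0.214],
  [-0.042,-0.004,0.214],
  [-0.042,-0.004,0.214],
  [-0.042,-0.004,0.214],
  [-0.042,-0.004,0.214],
  [-0.042,-0.004,0.214],
  [-0.042,-0.004,0.214],
], fingers=[0.7,0.7,0.7,0.7,0.7,0.7,0.7,0.7,0.7,0.7,0.7,0,0,0,0,0,0], spin=[0,0,0,0,0,0,0,0,0,0,0,0,0,0,0,0,0])

```text
time_s: 2.98
eef_pos: [458.9, -267.0, 90.2]
orientation: [0.993, 0.116, 0.0, 0.0]
ft_force: [-0.6, 0.5, 2.9]
grip_width: 29.0
grasp_force: 29.9
```

```bash
python3 - <<'E'
from bench import arm
import cv2
s=arm.state();cv2.imwrite("pics/w2.png",arm.camera("wrist")[:,:,::-1])
print(s["eef_pos"],s["grip_width"],s["grasp_force"])
E
```

```text
[ 458.88287367 -267.03713299   90.17896204] 29.027627244821307 29.86519450787455
```

View pics/w2.png

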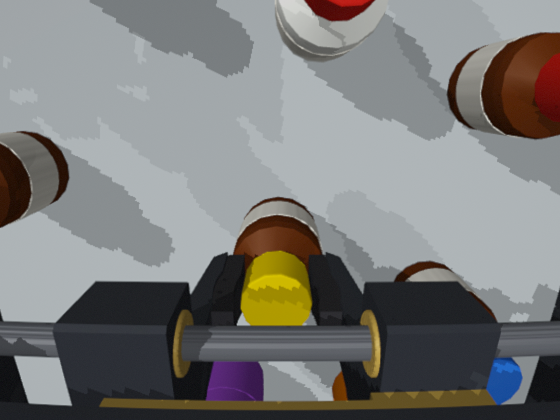

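Request:
jog_arm([
  [0,0,-0.02],
  [0,0,-0.05],
  [0,0,-0.09],
  [0,0,-0.125],
  [0.006,-0.03,-0.125],
  [0.012,-0.06,-0.125],
  [0.018,-0.1,-0.125],
  [0.027,-0.14,-0.125],
  [0.035,-0.18,-0.125],
  [0.043,-0.22,-0.125],
  [0.05,-0.26,-0.125],
  [0.059,-0.3,-0.125],
  [0.067,-0.34,-0.125],
  [0.074,-0.38,-0.125],
  [0.082,-0.42,-0.125],
  [0.088,-0.45,-0.125],
  [0.092,-0.47,-0.125],
  [0.095,-0.483,-0.125],
  [0.095,-0.483,-0.125],
  [0.095,-0.483,-0.125],
], fingers=[0,0,0,0,0,0,0,0,0,0,0,0,0,0,0,0,0,0,0,0], spin=[0,0,0,0,0,0,0,0,0,0,0,0,0,0,0,0,0,0,0,0])

```text
time_s: 4.7
eef_pos: [439.6, 225.0, 214.4]
orientation: [0.993, 0.116, -0.0, 0.0]
ft_force: [-0.3, 0.2, -1.4]
grip_width: 28.6
grasp_force: 29.9
```

```bash
python3 - <<'E'
from bench import arm
import cv2,pickle
P=arm.camera_params("wrist");s=arm.state();cv2.imwrite("pics/w3.png",arm.camera("wrist")[:,:,::-1])
pickle.dump(P,open("w3.pkl","wb"));print(s["eef_pos"],s["orientation"],s["q"][-1],abs(s["qd"]).max(),s["grip_width"])
E
```

```text
[439.63389855 225.03276596 214.43191783] [ 9.93214629e-01  1.16294776e-01 -4.08929356e-04  2.41069735e-04] -2.0728986838397705 0.03133826200471088 28.6001458283002
```

View pics/w3.png

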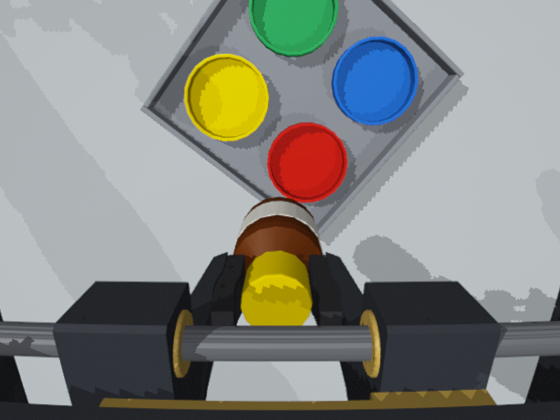

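```bash
python3 - <<'E'
from h import *;import pickle
P=pickle.load(open("w3.pkl","rb"));I=np.ascontiguousarray(cv2.imread("pics/w3.png")[:,:,::-1])
T=np.array([439.6,225.0]);X=np.array([.973,.231]);Y=np.array([.231,-.973])
for n,uv in dict(yellow=(227,97),red=(307,163),blue=(375,81)).items():
    c,st=blob(I,uv,8);w=onplane(P,c,17);d=w-T;print(n,c.round(),st[:5],w.round(1),(d@X).round(),(d@Y).round())
for dx in(-6,-3,0,3,6):
    p=T+(dx+24)*X; print(dx,pix(P,np.array([*p,124.])).round(), pix(P,np.array([*p,174.])).round())
E
```

```text
yellow [227.  97.] [ 184   54   85   87 5732] [505.4 285.4] 78.0 -44.0
red [307. 162.] [ 267  122   81   81 5076] [466.  202.5] 20.0 28.0
blue [374.  81.] [ 332   36   87   90 5981] [548.7 163.6] 92.0 85.0
-6 [277. 196.] [277. 223.]
-3 [277. 191.] [277. 217.]
0 [277. 187.] [277. 211.]
3 [277. 182.] [277. 206.]
6 [277. 177.] [277. 200.]
```

Request:
jog_arm([
  [0.03,-0.016,0],
  [0.06,-0.032,0],
  [0.082,-0.044,0],
  [0.082,-0.044,0],
  [0.082,-0.044,0.03],
  [0.082,-0.044,0.06],
  [0.082,-0.044,0.085],
  [0.082,-0.044,0.1],
  [0.082,-0.044,0.107],
  [0.082,-0.044,0.112],
  [0.082,-0.044,0.115],
  [0.082,-0.044,0.1165],
  [0.082,-0.044,0.1165],
], fingers=[0,0,0,0,0,0,0,0,0,0,0,0,0], spin=[0,0,0,0,0,0,0,0,0,0,0,0,0])

```text
time_s: 5.83
eef_pos: [510.2, 286.7, 98.9]
orientation: [0.993, 0.116, 0.001, -0.0]
ft_force: [-0.9, -0.2, -1.3]
grip_width: 29.3
grasp_force: 29.9
```

```bash
python3 - <<'E'
from bench import arm
import cv2,numpy as np
a=arm.camera("scene")[260:390,290:450,::-1];b=arm.camera("side")[220:350,100:260,::-1]
cv2.imwrite("pics/p4.png",cv2.resize(np.hstack([a,b]),None,fx=2.4,fy=2.4))
print(arm.state()["eef_pos"],arm.state()["ft_force"])
E
```

```text
[510.21894728 286.99851834  99.07317592] [-0.11588597 -0.63859542 -0.96103928]
```

View pics/p4.png

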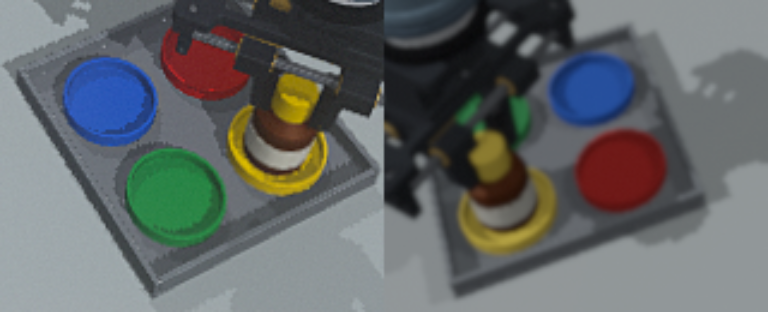

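Request:
jog_arm([
  [0,0,0.001],
  [0,0,0.001],
  [0,0,0.001],
  [0,0,0.001],
  [0,0,0.001],
  [0,0,0],
  [0,0,-0.02],
  [0,0,-0.05],
  [0,0,-0.09],
  [0,0,-0.12],
  [0,0,-0.12],
], fingers=[0,0,0.6,0.6,0.6,0.6,0.6,0.6,0.6,0.6,0.6], spin=[0,0,0,0,0,0,0,0,0,0,0])

```text
time_s: 6.85
eef_pos: [512.6, 289.0, 224.6]
orientation: [0.993, 0.116, 0.005, -0.002]
ft_force: [0.8, 0.3, 0.2]
grip_width: 52.5
grasp_force: 0.0
```

```bash
python3 - <<'E'
from bench import arm
import cv2,pickle
from h import *
P=arm.camera_params("wrist");s=arm.state();I=arm.camera("wrist");cv2.imwrite("pics/w5.png",I[:,:,::-1])
pickle.dump(P,open("w5.pkl","wb"));print(s["eef_pos"],s["orientation"])
S=arm.camera("scene"); 
hsv=cv2.cvtColor(S,cv2.COLOR_RGB2HSV); cv2.imwrite("pics/s5.png",S[:,:,::-1])
E
```

```text
[512.55516081 289.02653568 224.59755897] [ 0.9932779   0.11563711  0.00471252 -0.00220587]
```

View pics/w5.png

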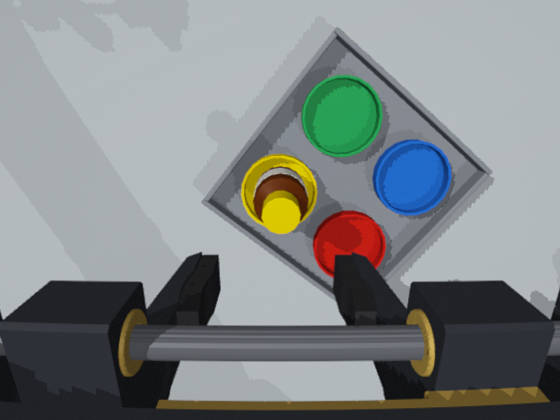

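```bash
python3 - <<'E'
from h import *;import pickle
P=pickle.load(open("w5.pkl","rb"));I=np.ascontiguousarray(cv2.imread("pics/w5.png")[:,:,::-1])
print("cap",onplane(P,(282,212),91),"nest y rim",onplane(P,(279,192),17))
for n,uv in dict(green=(341,116),blue=(412,178)).items(): print(n,onplane(P,blob(I,uv,8)[0],17))
E
```

```text
cap [508.25187013 284.16891231] nest y rim [504.90539876 285.39628908]
green [588.49010777 246.35433958]
blue [549.15671307 164.1519638 ]
```

Request:
jog_arm([
  [-0.267,0.628,0],
  [-0.267,0.628,0],
  [-0.267,0.628,0],
  [-0.267,0.628,0],
  [-0.267,0.628,0],
  [-0.267,0.628,0],
  [-0.267,0.628,0],
  [-0.267,0.628,0],
  [-0.267,0.628,0],
  [-0.267,0.628,0],
  [-0.267,0.628,0],
  [-0.267,0.628,0],
  [-0.267,0.628,0],
  [-0.267,0.628,0],
  [-0.267,0.628,0],
  [-0.267,0.628,0],
  [-0.267,0.628,0],
  [-0.267,0.628,0],
  [-0.267,0.628,0],
  [-0.267,0.628,0],
], fingers=[0.7,0.7,0.7,0.7,0.7,0.7,0.7,0.7,0.7,0.7,0.7,0.7,0.7,0.7,0.7,0.7,0.7,0.7,0.7,0.7], spin=[0,0,0,0,0,0,0,0,0,0,0,0,0,0,0,0,0,0,0,0])

```text
time_s: 8.62
eef_pos: [394.2, -383.7, 217.0]
orientation: [0.993, 0.116, -0.001, -0.001]
ft_force: [0.9, -0.2, -0.3]
grip_width: 61.6
grasp_force: 0.0
```

```bash
python3 - <<'E'
from bench import arm
import cv2,pickle
from h import *
P=arm.camera_params("wrist");s=arm.state();I=arm.camera("wrist");cv2.imwrite("pics/w6.png",I[:,:,::-1])
pickle.dump(P,open("w6.pkl","wb"));print(s["eef_pos"],s["orientation"],abs(s["qd"]).max())
E
```

```text
[ 394.20224523 -383.71917779  217.00888226] [ 9.93190718e-01  1.16490991e-01 -6.04208618e-04 -1.29655103e-03] 0.017306088609860687
```

View pics/w6.png

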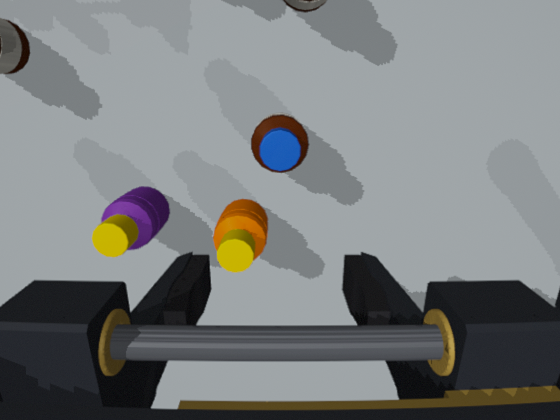

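```bash
python3 - <<'E'
from h import *;import pickle
P=pickle.load(open("w6.pkl","rb"));T=np.array([394.2,-383.7]);X=np.array([.973,.231]);Y=np.array([.231,-.973])
for n,uv in dict(blue=(280,149),orange=(236,252),purple=(115,236)).items():
    w=onplane(P,uv,85);print(n,w.round(),(w-T)@X,(w-T)@Y)
E
```

```text
blue [ 435. -376.] 41.584521815491115 2.1311023429839318
orange [ 348. -361.] -39.60706943079671 -32.396819370925215
purple [ 339. -265.] -26.40258268074814 -127.88636397445374
```

Request:
jog_arm([
  [0.03,0.001,0],
  [0.042,0.002,0.02],
  [0.042,0.002,0.05],
  [0.042,0.002,0.08],
  [0.042,0.002,0.1],
  [0.042,0.002,0.115],
  [0.042,0.002,0.128],
  [0.042,0.002,0.128],
  [0.042,0.002,0.128],
  [0.042,0.002,0.128],
  [0.042,0.002,0.128],
  [0.042,0.002,0.128],
  [0.042,0.002,0.128],
  [0.042,0.002,0.128],
  [0.042,0.002,0.128],
], fingers=[0.7,0.7,0.7,0.7,0.7,0.7,0.7,0.7,0.7,0,0,0,0,0,0], spin=[0,0,0,0,0,0,0,0,0,0,0,0,0,0,0])

```text
time_s: 9.92
eef_pos: [435.7, -378.1, 90.6]
orientation: [0.993, 0.116, 0.0, 0.0]
ft_force: [-0.7, 1.8, 2.7]
grip_width: 29.1
grasp_force: 29.9
```

Request:
jog_arm([
  [0,0,-0.02],
  [0,0,-0.05],
  [0,0,-0.09],
  [0,0,-0.12],
  [0.014,-0.03,-0.125],
  [0.03,-0.065,-0.125],
  [0.047,-0.1,-0.125],
  [0.064,-0.137,-0.125],
  [0.082,-0.174,-0.125],
  [0.099,-0.211,-0.125],
  [0.117,-0.248,-0.125],
  [0.134,-0.285,-0.125],
  [0.151,-0.322,-0.125],
  [0.169,-0.359,-0.125],
  [0.186,-0.396,-0.125],
  [0.203,-0.433,-0.125],
  [0.219,-0.466,-0.125],
  [0.229,-0.488,-0.125],
  [0.235,-0.5,-0.125],
  [0.235,-0.501,-0.125],
], fingers=[0,0,0,0,0,0,0,0,0,0,0,0,0,0,0,0,0,0,0,0], spin=[0,0,0,0,0,0,0,0,0,0,0,0,0,0,0,0,0,0,0,0])

```text
time_s: 11.58
eef_pos: [549.0, 166.7, 215.1]
orientation: [0.993, 0.118, 0.0, -0.001]
ft_force: [-0.9, -0.0, -0.3]
grip_width: 28.8
grasp_force: 29.9
```

Request:
jog_arm([
  [0,0,0],
  [0,0,0],
  [0,0,0.03],
  [0,0,0.06],
  [0,0,0.085],
  [0,0,0.1],
  [0,0,0.107],
  [0,0,0.112],
  [0,0,0.115],
  [0,0,0.117],
  [0,0,0.118],
  [0,0,0.118],
], fingers=[0,0,0,0,0,0,0,0,0,0,0,0], spin=[0,0,0,0,0,0,0,0,0,0,0,0])

```text
time_s: 12.58
eef_pos: [550.1, 163.4, 98.5]
orientation: [0.993, 0.116, 0.001, 0.0]
ft_force: [-0.8, 0.2, 2.6]
grip_width: 29.2
grasp_force: 29.8
```

Request:
jog_arm([
  [0,0,0],
  [0,0,0],
  [0,0,0],
  [0,0,-0.01],
  [0,0,-0.03],
  [0,0,-0.06],
  [0,0,-0.1],
  [0,0,-0.12],
  [-0.149,0.247,-0.12],
  [-0.149,0.247,-0.12],
  [-0.149,0.247,-0.12],
  [-0.149,0.247,-0.12],
  [-0.149,0.247,-0.12],
  [-0.149,0.247,-0.12],
  [-0.149,0.247,-0.12],
  [-0.149,0.247,-0.12],
  [-0.149,0.247,-0.12],
  [-0.149,0.247,-0.12],
  [-0.149,0.247,-0.12],
  [-0.149,0.247,-0.12],
], fingers=[0.6,0.6,0.6,0.6,0.6,0.6,0.7,0.7,0.7,0.7,0.7,0.7,0.7,0.7,0.7,0.7,0.7,0.7,0.7,0.7], spin=[0,0,0,0,0,0,0,0,0,0,0,0,0,0,0,0,0,0,0,0])

```text
time_s: 14.25
eef_pos: [461.4, -109.4, 217.4]
orientation: [0.993, 0.117, 0.0, -0.0]
ft_force: [-0.1, -0.2, 1.0]
grip_width: 61.7
grasp_force: 0.0
```

```bash
python3 - <<'E'
from bench import arm
from h import *
P=arm.camera_params("wrist");s=arm.state();I=np.ascontiguousarray(arm.camera("wrist"));print(s["eef_pos"])
g=pix(P,np.array([462,-112,85.]));c,st=blob(I,g,10);print(g,c,st);w=onplane(P,c,84);d=w-s["eef_pos"][:2];print(w,d@[.973,.231],d@[.231,-.973])
S=arm.camera("scene")[110:400,100:460];cv2.imwrite("pics/s7.png",cv2.resize(S[:,:,::-1],None,fx=2,fy=2))
E
```

```text
[ 461.43864137 -109.40669072  217.40888962]
[280.13214707 204.27356236] [277.38610039 203.84401544] [ 259  183   38   43 1295]
[ 461.55525915 -109.97099282] -0.016884688016438963 0.576004652341741
```

View pics/s7.png

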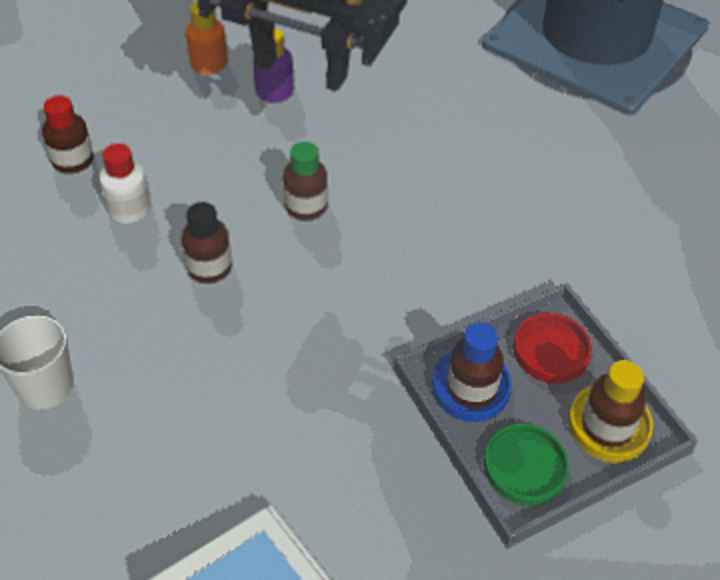

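Blue and yellow stand in their nests (blue cap at ~(480,343), yellow at ~(626,382) in the crop). The gripper is over green.

Request:
jog_arm([
  [0,0.001,0.03],
  [0,0.001,0.06],
  [0,0.001,0.09],
  [0,0.001,0.11],
  [0,0.001,0.12],
  [0,0.001,0.128],
  [0,0.001,0.128],
  [0,0.001,0.128],
  [0,0.001,0.128],
  [0,0.001,0.128],
  [0,0.001,0.128],
  [0,0.001,0.128],
  [0,0.001,0.128],
  [0,0.001,0.128],
], fingers=[0.7,0.7,0.7,0.7,0.7,0.7,0.7,0.7,0,0,0,0,0,0], spin=[0,0,0,0,0,0,0,0,0,0,0,0,0,0])

```text
time_s: 15.52
eef_pos: [461.3, -112.1, 89.5]
orientation: [0.993, 0.116, 0.0, 0.0]
ft_force: [-0.6, -0.6, 2.4]
grip_width: 28.8
grasp_force: 29.9
```

Request:
jog_arm([
  [0,0,-0.02],
  [0,0,-0.05],
  [0,0,-0.09],
  [0,0,-0.13],
  [0.015,-0.023,-0.135],
  [0.033,-0.051,-0.135],
  [0.053,-0.082,-0.135],
  [0.073,-0.113,-0.135],
  [0.093,-0.144,-0.135],
  [0.113,-0.175,-0.135],
  [0.133,-0.206,-0.135],
  [0.153,-0.237,-0.135],
  [0.173,-0.268,-0.135],
  [0.19,-0.294,-0.135],
  [0.201,-0.311,-0.135],
  [0.206,-0.319,-0.135],
  [0.206,-0.319,-0.135],
  [0.206,-0.319,-0.135],
], fingers=[0,0,0,0,0,0,0,0,0,0,0,0,0,0,0,0,0,0], spin=[0,0,0,0,0,0,0,0,0,0,0,0,0,0,0,0,0,0])

```text
time_s: 17.02
eef_pos: [587.9, 244.5, 223.7]
orientation: [0.993, 0.115, -0.001, 0.001]
ft_force: [-0.7, -0.2, -0.7]
grip_width: 29.1
grasp_force: 29.9
```

Request:
jog_arm([
  [0,0,0],
  [0,0,0.03],
  [0,0,0.06],
  [0,0,0.085],
  [0,0,0.1],
  [0,0,0.112],
  [0,0,0.119],
  [0,0,0.123],
  [0,0,0.126],
  [0,0,0.128],
  [0,0,0.128],
  [0,0,0.128],
], fingers=[0,0,0,0,0,0,0,0,0,0,0,0], spin=[0,0,0,0,0,0,0,0,0,0,0,0])

```text
time_s: 18.02
eef_pos: [589.1, 245.9, 97.5]
orientation: [0.993, 0.116, 0.001, -0.0]
ft_force: [0.2, -0.5, 4.2]
grip_width: 29.5
grasp_force: 29.9
```

Request:
jog_arm([
  [0,0,0],
  [0,0,0],
  [0,0,0],
  [0,0,-0.01],
  [0,0,-0.03],
  [0,0,-0.06],
  [0,0,-0.1],
  [0,0,-0.12],
], fingers=[0.6,0.6,0.6,0.6,0.6,0.6,0.6,0.6], spin=[0,0,0,0,0,0,0,0])

```text
time_s: 18.68
eef_pos: [589.6, 246.7, 221.2]
orientation: [0.993, 0.116, 0.002, -0.001]
ft_force: [0.4, 0.6, 0.1]
grip_width: 52.8
grasp_force: 0.0
```

Request:
jog_arm([
  [-0.201,0.592,0],
  [-0.201,0.592,0],
  [-0.201,0.592,0],
  [-0.201,0.592,0],
  [-0.201,0.592,0],
  [-0.201,0.592,0],
  [-0.201,0.592,0],
  [-0.201,0.592,0],
  [-0.201,0.592,0],
  [-0.201,0.592,0],
  [-0.201,0.592,0],
  [-0.201,0.592,0],
  [-0.201,0.592,0],
  [-0.201,0.592,0],
  [-0.201,0.592,0],
  [-0.201,0.592,0],
  [-0.201,0.592,0],
  [-0.201,0.592,0],
  [-0.201,0.592,0],
  [-0.201,0.592,0],
], fingers=[0.65,0.65,0.65,0.65,0.65,0.65,0.65,0.65,0.65,0.65,0.65,0.65,0.65,0.65,0.65,0.65,0.65,0.65,0.65,0.65], spin=[0,0,0,0,0,0,0,0,0,0,0,0,0,0,0,0,0,0,0,0])

```text
time_s: 20.35
eef_pos: [529.5, -374.5, 216.5]
orientation: [0.993, 0.117, 0.0, -0.0]
ft_force: [0.1, 0.3, -0.3]
grip_width: 57.3
grasp_force: 0.0
```

```bash
python3 - <<'E'
from bench import arm
from h import *
import pickle
P=arm.camera_params("wrist");s=arm.state();I=arm.camera("wrist");print(s["eef_pos"],abs(s["qd"]).max())
cv2.imwrite("pics/w8.png",I[:,:,::-1]);pickle.dump(P,open("w8.pkl","wb"))
E
```

```text
[ 529.52470386 -374.48758794  216.51425547] 0.005394103805983361
```

View pics/w8.png

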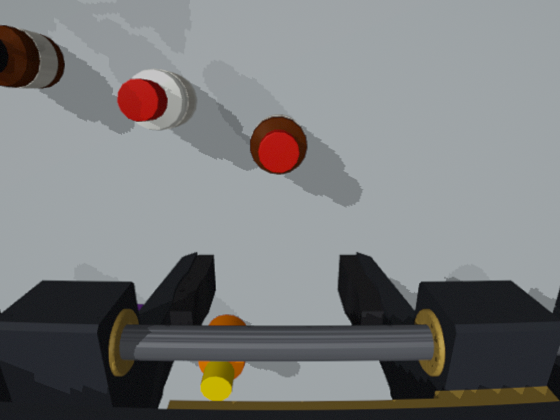

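The brown red-capped bottle's cap is at (279,152), and the white bottle's cap is at (142,100).

```bash
python3 - <<'E'
from h import *;import pickle
P=pickle.load(open("w8.pkl","rb"));T=np.array([529.5,-374.5]);X=np.array([.973,.231]);Y=np.array([.231,-.973])
for n,uv in dict(red=(279,151),white=(140,100)).items():
    w=onplane(P,uv,85);print(n,w.round(),(w-T)@X,(w-T)@Y)
E
```

```text
red [ 569. -367.] 40.42768122940014 1.5941000651733725
white [ 582. -264.] 76.40642999023594 -95.89437390892891
```

Request:
jog_arm([
  [0.03,0.001,0],
  [0.041,0.0015,0.02],
  [0.041,0.0015,0.05],
  [0.041,0.0015,0.08],
  [0.041,0.0015,0.1],
  [0.041,0.0015,0.115],
  [0.041,0.0015,0.127],
  [0.041,0.0015,0.127],
  [0.041,0.0015,0.127],
  [0.041,0.0015,0.127],
  [0.041,0.0015,0.127],
  [0.041,0.0015,0.127],
  [0.041,0.0015,0.127],
  [0.041,0.0015,0.127],
  [0.041,0.0015,0.127],
], fingers=[0.65,0.65,0.65,0.65,0.65,0.65,0.65,0.65,0.65,0,0,0,0,0,0], spin=[0,0,0,0,0,0,0,0,0,0,0,0,0,0,0])

```text
time_s: 21.65
eef_pos: [569.3, -368.6, 89.9]
orientation: [0.993, 0.116, 0.0, 0.0]
ft_force: [-0.7, 1.1, 4.4]
grip_width: 29.2
grasp_force: 29.8
```

Request:
jog_arm([
  [0,0,-0.02],
  [0,0,-0.05],
  [0,0,-0.09],
  [0,0,-0.13],
  [0.002,-0.03,-0.135],
  [0.004,-0.066,-0.135],
  [0.006,-0.105,-0.135],
  [0.008,-0.145,-0.135],
  [0.01,-0.185,-0.135],
  [0.012,-0.225,-0.135],
  [0.014,-0.265,-0.135],
  [0.016,-0.305,-0.135],
  [0.019,-0.345,-0.135],
  [0.021,-0.385,-0.135],
  [0.023,-0.425,-0.135],
  [0.025,-0.465,-0.135],
  [0.027,-0.505,-0.135],
  [0.029,-0.54,-0.135],
  [0.031,-0.567,-0.135],
  [0.031,-0.579,-0.135],
], fingers=[0,0,0,0,0,0,0,0,0,0,0,0,0,0,0,0,0,0,0,0], spin=[0,0,0,0,0,0,0,0,0,0,0,0,0,0,0,0,0,0,0,0])

```text
time_s: 23.32
eef_pos: [464.6, 206.6, 224.4]
orientation: [0.993, 0.118, 0.0, -0.001]
ft_force: [-0.0, 0.2, -1.2]
grip_width: 29.2
grasp_force: 29.9
```

Request:
jog_arm([
  [0,0,0],
  [0,0,0],
  [0,0,0],
  [0,0,0.03],
  [0,0,0.06],
  [0,0,0.085],
  [0,0,0.1],
  [0,0,0.112],
  [0,0,0.119],
  [0,0,0.123],
  [0,0,0.126],
  [0,0,0.128],
  [0,0,0.128],
  [0,0,0.128],
], fingers=[0,0,0,0,0,0,0,0,0,0,0,0,0,0], spin=[0,0,0,0,0,0,0,0,0,0,0,0,0,0])

```text
time_s: 24.48
eef_pos: [467.1, 202.5, 97.6]
orientation: [0.993, 0.116, 0.001, -0.0]
ft_force: [-2.0, -0.0, 5.0]
grip_width: 29.2
grasp_force: 29.9
```

Request:
jog_arm([
  [0,0,0],
  [0,0,0],
  [0,0,0],
  [0,0,-0.01],
  [0,0,-0.03],
  [0,0,-0.06],
  [0,0,-0.1],
  [0,0,-0.13],
  [0,0,-0.16],
  [-0.04,0,-0.2],
  [-0.04,0,-0.2],
  [-0.04,0,-0.2],
  [-0.04,0,-0.2],
  [-0.04,0,-0.2],
], fingers=[0.6,0.6,0.6,0.6,0.6,0.6,0.6,0.6,0.6,0.6,0.6,0.6,0.6,0.6], spin=[0,0,0,0,0,0,0,0,0,0,0,0,0,0])

```text
time_s: 25.65
eef_pos: [427.4, 192.5, 295.7]
orientation: [0.993, 0.115, -0.0, 0.0]
ft_force: [0.6, -0.3, 0.7]
grip_width: 52.8
grasp_force: 0.0
```

```bash
python3 - <<'E'
from bench import arm
from h import *
P=arm.camera_params("wrist");I=np.ascontiguousarray(arm.camera("wrist"))
cv2.imwrite("pics/w9.png",I[:,:,::-1])
for n,w in dict(red=(466,202),blue=(549,163.5),yellow=(505,285.5),green=(588,246)).items():
    g=pix(P,np.array([*w,92.]));print(n,g.round(),"cap top shift tol px/12mm",(pix(P,np.array([w[0]+12,w[1],92.]))-g).round(1))
S=arm.camera("scene")[110:400,100:460];cv2.imwrite("pics/s9.png",cv2.resize(S[:,:,::-1],None,fx=2,fy=2))
E
```

```text
red [276. 140.] cap top shift tol px/12mm [  3.  -12.9]
blue [341.  57.] cap top shift tol px/12mm [  3.8 -14.3]
yellow [194.  75.] cap top shift tol px/12mm [  2.4 -14.1]
green [258. -16.] cap top shift tol px/12mm [  3.2 -15.5]
```

View pics/w9.png

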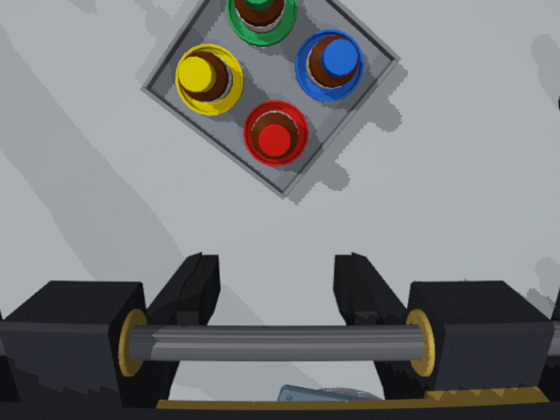

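View pics/s9.png

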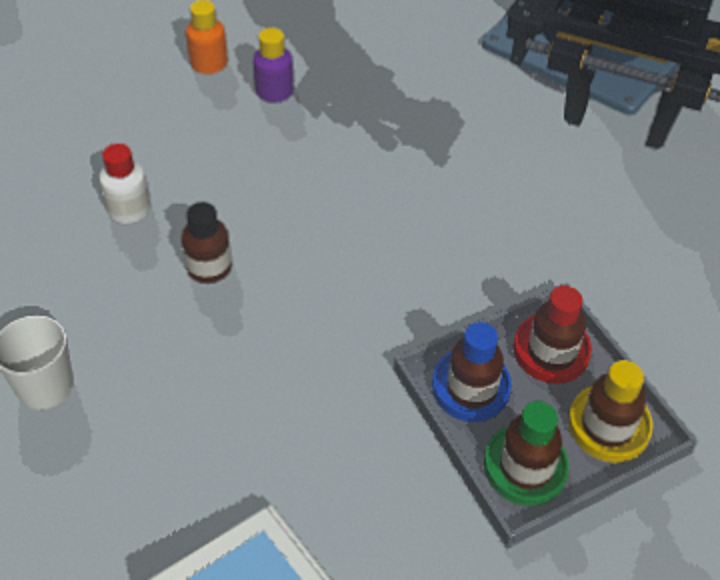

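All four bottles stand upright in their nests: red cap at (275,140), blue (341,57) and yellow (197,75), each within about 3 px of the expected position. White and black are unmoved.

```bash
python3 -c "
from bench import arm
print(arm.close_job())"
```

```text
the job is handed in; nothing more can be done
None
```

The job is handed in: all four brown bottles are standing, released, in the nests of their own colour, and the white and black-capped bottles are where they started (no verdict came back).

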